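Pack away the ear-tagging kit

ROBOT

A 6-joint arm with a two-finger parallel gripper is mounted at the origin on the work surface. World frame = base frame: x ahead of the robot, y to its left, z up, the work surface at z = 0. Lengths are in mm, angles in rad, forces in N, time in s.
With the tool pointing down it reaches from about 275 to 825 mm from the base axis. Payload 4.9 kg.
Tool frame: the origin (TCP) lies at the very end of the fingers, on their centre line; the grasp point (between the pads) lies 19 mm behind it; z points along the fingers, y is the line along which they close (so a half turn about z gives the same grasp; the last joint's range is limited). The gripper opens to 85 mm and grips with 20 to 120 N. Pads are 22 mm wide; open, the fingers measure 114 mm over their backs; the gripper's body (76 mm by 85 mm) begins 54 mm behind the grasp point. The pads swing forward as they close: fully open they stand 13 mm farther back than shut.
Start: joints at [-1.259, 0.326, -0.193, 1.052, 0, 1.437], TCP at [237.163, -496.258, 207.481] pointing down, gripper open.
Joint ranges: [-2.65, 2.65], [-0.97, 1.79], [-1.3, 1.35], [-1.93, 2.1], [-1.47, 1.37], [-3.14, 3.14]. Speed limits (rad/s): [2.57, 2.57, 3.14, 3.14, 3.14, 3.14].

INTERFACE

Orientations are given as [roll, pitch, yaw] about the fixed x, y, z axes, in that order (R = Rz(yaw) Ry(pitch) Rx(roll)).
In Python, from bench import bot, solve_ik, imaging gives the robot as it stands. Calls block until the motion is done:
- bot.move_ptp(position, orientation): joint-space move of the TCP to a pose.
- bot.movel(position, rot=None, max_speed=150, threshold=None): straight line of the TCP; rot=None keeps the orientation; max_speed is the mean speed in mm/s. With threshold (N) it stops when the force on the tool has changed by that much, and returns True; else False.
- bot.move_j(angles): joint-space move.
- bot.grip(opening, effort=None): opening from 0.0 (shut) to 1.0 (fully open); effort is the grip in N (None keeps the last); returns when the fingers have stopped.
- bot.dwell(seconds).
- solve_ik(position, orientation): joint angles nearest the present ones, or None.
- bot.get_state(): the state.
- imaging.capture(name): name is "side" or "top" or "wrist"; returns the picture (400x640x3 uint8, blue, green, red); there is no depth.
- imaging.camera_model(name): a dict with "K" (3x3 intrinsics, pixels), "position" and "rotation" of the camera in the world. Camera axes: x right, y up, looking along -z (the intrinsics and any distortion apply to the point x, -y, -z); pixel columns grow to the right and rows downward; lengths in mm; the calibration is good to about 2 mm. A picture is of the moment at which its call begins: read the wrist's pose just before it. camera_model takes no time and is no camera call; for the wrist camera it gives the pose at the moment of the call.
A pose or a line that the arm cannot do raises bot.IKError and nothing moves.
- bot.sign_off(): hands the job in; it is judged then, once.
The state is a dict: "t": time; "qpos": joint angles; "joint_velocities": joint speeds; "effort": joint torques, N m; "tcp_pos": TCP position; "orientation": TCP orientation; "contact_force": force on the tool from outside, world axes, zero at the start; "wrist_torque": the same for the moment, N m; "opening": opening from 0.0 (shut) to 1.0 (fully open); "gripper_force": force on a finger pad.
Only numpy, scipy, OpenCV 4.12 (cv2) and the standard library are available. Lean on these libraries where they do the work, as an engineer would, in place of code of your own. Each camera call takes 0.05 s, during which the arm holds its last target. There are 200 camera calls.

TASK

Pack away the ear-tagging kit: put every yellow tag cassette into the orange tub, put the lid on and press it down until it is fully home on the rim, and only then swing the red clamp right down onto the lid. Lay the white applicator flat in the green pull-out tray and push the tray fully shut. Leave the jar, the torch and the funnel standing where they are.

Things in the scene. Friction and masses are not known exactly. Their poses are not given: they have to be found in the camera images.
- tub: open orange plastic tub, fixed on a wooden board; outside 160 x 160 mm, walls 5 mm, rim 65 mm and inner floor 17 mm above the work surface. Origin at the work surface under the tub's centre, z up, sides along x and y. A fixed steel clamp bracket (36 mm wide, to 93 mm high) stands outside the -y wall, centred at y = -127 mm
- tub_floor (a point): centre of the tub's inner floor; axes as the tub's
- tub_rim (a point): centre of the tub's mouth, level with the rim. Outside the walls at the tub's y = +-80 mm, 9 mm under the rim, sit four small sprung black nibs (x = +-50 mm): a lid merely laid on rests on them about 10 mm too high, and goes home over them when pressed in the middle with roughly 10 N
- lid: loose square orange lid, 174 x 174 mm, 16 mm deep skirt all round (166 mm inside: 3 mm play each side), 6 mm top plate; black grip bar in the middle, 50 mm long (x), 18 mm wide (y), from 22 to 50 mm above the origin. 160 g. Origin: centre of the skirt's lower edge, z up. Fully home, it is 49 mm above the tub's origin. Any quarter turn fits
- clamp (a joint): angle of the hold-down clamp arm (rad): 0 = level, its pad on the lid when the lid is home; grows as the arm swings up; about 1.6 = upright. It stays where it is left (stiff hinge, a few newtons at the tip)
- clamp_hinge (a point): pivot of the clamp arm, 127 mm to the tub's -y side and 81.5 mm above the work surface; the arm turns about the tub's x axis, axes as the tub's; the closed arm points to the tub's +y
- clamp_tip (a point): free end of the clamp arm: a bar 90 mm long from the pivot, 14 mm square (red sleeve 18 mm wide over its outer half), with a rubber pad under the end; y of this frame points along the arm outwards, z out of its upper face
- cassette1: yellow plastic tag cassette, a block 56 (x) x 24 (y) x 22 (z) mm with small blue stripes on top, 50 g; origin at the centre of its underside. Two to four of the four are present
- cassette2: yellow plastic tag cassette, a block 56 (x) x 24 (y) x 22 (z) mm with small blue stripes on top, 50 g; origin at the centre of its underside. Two to four of the four are present
- cassette3: yellow plastic tag cassette, a block 56 (x) x 24 (y) x 22 (z) mm with small blue stripes on top, 50 g; origin at the centre of its underside. Two to four of the four are present
- cassette4: yellow plastic tag cassette, a block 56 (x) x 24 (y) x 22 (z) mm with small blue stripes on top, 50 g; origin at the centre of its underside. Two to four of the four are present
- applicator: white plastic ear-tag applicator shaped like pliers, lying flat, 175 mm long along its x (two jaws at +x to 77 mm, two blue handles at -x to -98 mm), at most 60 mm wide; the middle block to grip is 60 (x) x 30 (y) x 26 (z) mm, centred on the origin, which is at the underside. 220 g
- riser: fixed plywood bench riser, 240 (x) x 280 (y) x 95 (z) mm, open at the front (-x); the tray slides out of its front. Origin under its centre at the work surface; its front face is at x = -120 mm
- tray (a joint): how far the green tray is pulled out (m): 0 = fully shut, slides out along the riser's -x; needs 2 to 5 N
- tray_floor (a point): centre of the tray's inner floor (203 x 224 mm in x, y; walls 39 mm high; 15 mm above the work surface); axes as the riser's. Half out, only the part before the riser's front face is open from above. The front panel's outer face is 119.5 mm to -x of this point, its top edge 69 mm above the work surface
- tray_handle (a point): middle of the tray's bar handle, 110 mm long along y, 35 mm in front of the front panel and 46 mm above the work surface
- jar: clear glass jar with aluminium cap, 76 mm across, 110 mm high, origin under its centre; leave alone
- torch: aluminium torch standing on its head, 42 mm across, 128 mm high, origin under its centre; leave alone
- funnel: steel funnel standing mouth down, 84 mm across, 105 mm high, origin under its centre; leave alone
There are look-alikes about, which are no part of the job. There is more than one size of the applicator; the job needs the largest.

How it is judged (in metres and radians):
On the way, in this order (a step that is already met when the one before it is completed fails the run):
1. every cassette present is in the tub (x of cassette1 in the frame of tub_floor between -0.076 and 0.076 m and y of cassette1 in the frame of tub_floor between -0.076 and 0.076 m and z of each of cassette1, cassette2, cassette3, cassette4 in the frame of tub_floor below 0.04 m and x of cassette2 in the frame of tub_floor between -0.076 and 0.076 m and y of cassette2 in the frame of tub_floor between -0.076 and 0.076 m and x of cassette3 in the frame of tub_floor between -0.076 and 0.076 m and y of cassette3 in the frame of tub_floor between -0.076 and 0.076 m and x of cassette4 in the frame of tub_floor between -0.076 and 0.076 m and y of cassette4 in the frame of tub_floor between -0.076 and 0.076 m), for 0.2 s.
2. the lid is pressed fully home on the tub while the clamp is still up (all of step 1 and z of lid in the frame of tub between 0.04 and 0.053 m and horizontal distance between lid and tub below 0.008 m and angle between lid's own z axis and vertical below 0.05 rad and value of joint clamp above 0.5 rad), for 0.2 s.
3. the clamp is down on the seated lid (z of lid in the frame of tub between 0.04 and 0.053 m and horizontal distance between lid and tub below 0.008 m and angle between lid's own z axis and vertical below 0.05 rad and value of joint clamp below 0.05 rad), for 0.2 s.
At the end, for the whole second after the job is handed in: every cassette present lies in the tub; the lid is home (within 4 mm of fully down, within 8 mm of centre, level within 0.05 rad); the clamp arm is below 0.05 rad; the applicator lies in the tray (underside within 30 mm of its floor) at rest; the tray is less than 8 mm open (all of step 1 and all of step 3 and x of applicator in the frame of tray_floor between -0.1 and 0.1 m and y of applicator in the frame of tray_floor between -0.11 and 0.11 m and z of applicator in the frame of tray_floor below 0.03 m and value of joint tray below 0.008 m and linear speed of applicator below 0.02 m/s); the robot touches nothing.
It fails at once if the jar is moved over 40 mm or tipped over (distance of jar from where it was at the start of the episode above 0.04 m or angle between jar's own z axis and vertical above 0.5 rad).
It fails at once if the torch is moved over 40 mm or tipped over (distance of torch from where it was at the start of the episode above 0.04 m or angle between torch's own z axis and vertical above 0.5 rad).
It fails at once if the funnel is moved over 40 mm or tipped over (distance of funnel from where it was at the start of the episode above 0.04 m or angle between funnel's own z axis and vertical above 0.5 rad).
Of cassette1, cassette2, cassette3, cassette4 only 2 to 4 are there at a start; the rules pass over those that are not, and their reading is None.
At some moment in a run one of cassette1, cassette2, cassette3, cassette4, applicator may be knocked a few centimetres aside while the robot is not near it.
It also fails if it takes over 210 s, if anything falls off the work surface, if the arm or the gripper's body presses on something with over 40 N, if the wrist force passes 120 N, or if a joint passes its speed limit or range.

## Working session

There is one attempt and no reset: what is moved stays moved. The work goes in short steps, each a Python script; the robot and the scene stay as the last script left them, time stands still between calls to the robot, and variables do not carry over. Pictures are saved under pics/ and viewed, at most 14 in all, crops included, and the job is handed in when it is done.

```bash
ls; mkdir -p pics; python3 - <<'E'
from bench import bot, solve_ik, imaging
import cv2
for n in ("top","side","wrist"):
    im=imaging.capture(n); cv2.imwrite(f"pics/{n}0.png",im)
    m=imaging.camera_model(n); print(n,m)
print(bot.get_state())
E
```

```text
pics
top {'K': array([[417.99986459,   0.        , 321.21771734],
       [  0.        , 417.99986459, 200.81440702],
       [  0.        ,   0.        ,   1.        ]]), 'position': array([ 229.46647986,   53.52093102, 1604.53885756]), 'rotation': array([ 1.94327863e-01,  6.99356323e-04, -1.55364093e+00])}
side {'K': array([[403.12985633,   0.        , 326.04779796],
       [  0.        , 403.12985633, 198.9666751 ],
       [  0.        ,   0.        ,   1.        ]]), 'position': array([-148.36256718, -849.97823282,  863.68809985]), 'rotation': array([ 0.95162384,  0.02363429, -0.64414921])}
wrist {'K': array([[308.85974195,   0.        , 318.39785093],
       [  0.        , 308.85974195, 202.9103731 ],
       [  0.        ,   0.        ,   1.        ]]), 'position': array([ 309.05506564, -461.26613376,  374.06557021]), 'rotation': array([-0.31614248,  0.00149487, -1.1247269 ])}
{'t': 0.15, 'qpos': array([-1.25921742e+00,  3.26796746e-01, -1.93303732e-01,  1.05195230e+00,
       -2.09600980e-05,  1.43658058e+00]), 'joint_velocities': array([ 5.60864540e-05,  7.60238321e-04,  3.41637139e-03, -2.39864536e-04,
        8.48446451e-04,  8.66289503e-04]), 'effort': array([ 1.59884803e-03, -4.43707073e+01,  2.62662810e+01,  1.04332945e-02,
       -7.47693252e-05, -1.56550271e-05]), 'tcp_pos': array([ 237.01064347, -495.83986796,  206.88827409]), 'orientation': array([-3.14034470e+00, -1.47357759e-04,  4.45794583e-01]), 'contact_force': array([-1.2011789 ,  1.09265056, -0.12605098]), 'wrist_torque': array([ 0.02231205, -0.0348542 ,  0.02978733]), 'gripper_force': 0.0, 'opening': 0.9999115791896593}
```

View pics/top0.png

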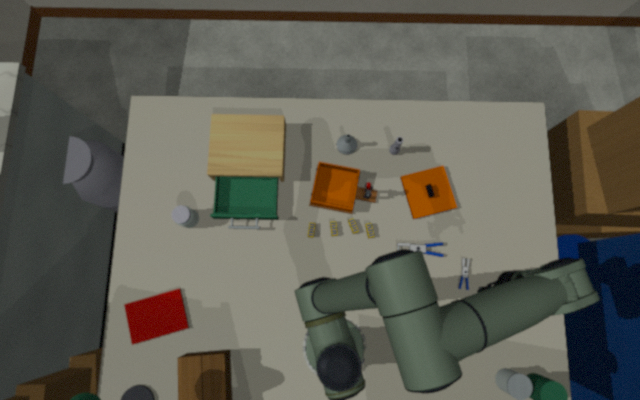

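View pics/side0.png

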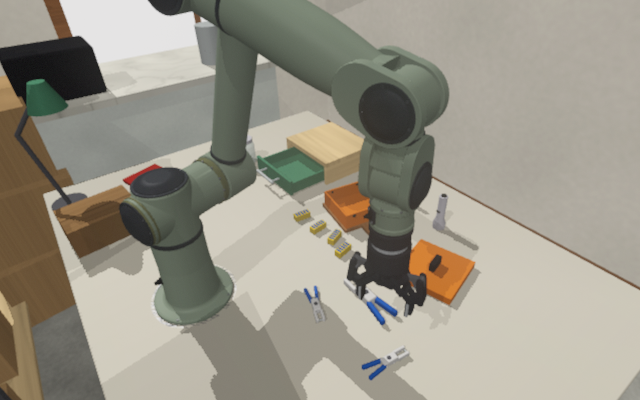

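The top view shows the riser (247,146), the open tray (247,197), and the tub (336,188) with its clamp at (368,190). The lid is at (430,190) and four cassettes are at (314,230), (336,228), (355,227) and (372,230). The jar is at (184,216), the funnel at (347,144) and the torch at (397,146). Applicators lie at (420,248) and (465,273), and the side view shows a third under the arm at about (387,360).

```bash
cat > h.py <<'E'
from bench import bot, solve_ik, imaging
import numpy as np, cv2
from scipy.spatial.transform import Rotation as Ro
PI=np.pi
def rays(m,px):
    px=np.atleast_2d(np.asarray(px,float)); K=m["K"]
    d=np.c_[(px[:,0]-K[0,2])/K[0,0],-(px[:,1]-K[1,2])/K[1,1],-np.ones(len(px))]
    return np.asarray(m["position"]),Ro.from_euler("xyz",m["rotation"]).apply(d)
def onz(m,px,z):
    p,d=rays(m,px); return p+d*((z-p[2])/d[:,2])[:,None]
def proj(m,P):
    q=Ro.from_euler("xyz",m["rotation"]).inv().apply(np.atleast_2d(P)-m["position"]); K=m["K"]
    return np.c_[K[0,2]+K[0,0]*q[:,0]/-q[:,2],K[1,2]-K[1,1]*q[:,1]/-q[:,2]]
def cross(ms,pxs):
    A=np.zeros((3,3));b=np.zeros(3)
    for m,px in zip(ms,pxs):
        p,d=rays(m,px);d=d[0]/np.linalg.norm(d[0]);M=np.eye(3)-np.outer(d,d);A+=M;b+=M@p
    return np.linalg.solve(A,b)
def down(yaw): return [PI,0,yaw]
def shot(tag=None):
    m=imaging.camera_model("wrist"); im=imaging.capture("wrist")
    if tag: cv2.imwrite(f"pics/{tag}.png",im); np.save(f"pics/{tag}.npy",m,allow_pickle=True)
    return m,im
def blobs(im,lo,hi,amin=30):
    hsv=cv2.cvtColor(im,cv2.COLOR_BGR2HSV); k=cv2.inRange(hsv,np.array(lo),np.array(hi))
    cs,_=cv2.findContours(k,cv2.RETR_EXTERNAL,cv2.CHAIN_APPROX_NONE)
    return sorted([c for c in cs if cv2.contourArea(c)>amin],key=lambda c:-cv2.contourArea(c))
E
python3 - <<'E'
from h import *
m=imaging.camera_model("top")
for n,px,z in [("c1",(314,230),22),("c2",(336,228),22),("c3",(355,227),22),("c4",(372,230),22),("tub",(336,188),65),("clamp",(368,190),150),("lid",(430,190),22),("app",(420,248),26),("app2",(465,273),26),("jar",(184,216),110),("funnel",(347,144),100),("torch",(397,146),128),("traycorner",(213,216),69),("tc2",(277,219),69),("riserFL",(208,176),95),("riserFR",(284,178),95),("handle",(252,223),46)]: print(n,onz(m,px,z)[0].round())
w=imaging.camera_model("wrist"); s=bot.get_state()
R=Ro.from_euler("xyz",s["orientation"])
print("cam in tool",R.inv().apply(w["position"]-s["tcp_pos"]), (R.inv()*Ro.from_euler("xyz",w["rotation"])).as_matrix().round(3))
E
```

```text
c1 [427.  85.  22.]
c2 [436.   2.  22.]
c3 [441. -71.  22.]
c4 [ 431. -135.   22.]
tub [583.   5.  65.]
clamp [ 558. -107.  150.]
lid [ 591. -361.   22.]
app [ 365. -315.   26.]
app2 [ 275. -480.   26.]
jar [459. 555. 110.]
funnel [745. -34. 100.]
torch [ 731. -217.  128.]
traycorner [467. 461.  69.]
tc2 [460. 223.  69.]
riserFL [614. 483.  95.]
riserFR [611. 200.  95.]
handle [447. 319.  46.]
cam in tool [  79.93536353   -0.33965103 -167.16522514] [[ 0.     0.95   0.311]
 [ 1.    -0.     0.   ]
 [ 0.     0.311 -0.95 ]]
```

```bash
python3 - <<'E'
from h import *
for n,p in dict(C=(400,-320,280),D=(330,-260,280),A=(420,-60,280),B=(380,60,280),E=(380,250,280),F=(330,330,280)).items():
    try:
        bot.move_ptp(p,down(0)); bot.dwell(.3); shot(n)
    except bot.IKError as e: print(n,e)
print(bot.get_state()["t"])
a=cv2.imread("pics/A.png");c=cv2.imread("pics/C.png")
cv2.imwrite("pics/AC.png",np.vstack([a[:300],c[:300]]))
E
```

```text
10.4083
```

View pics/AC.png

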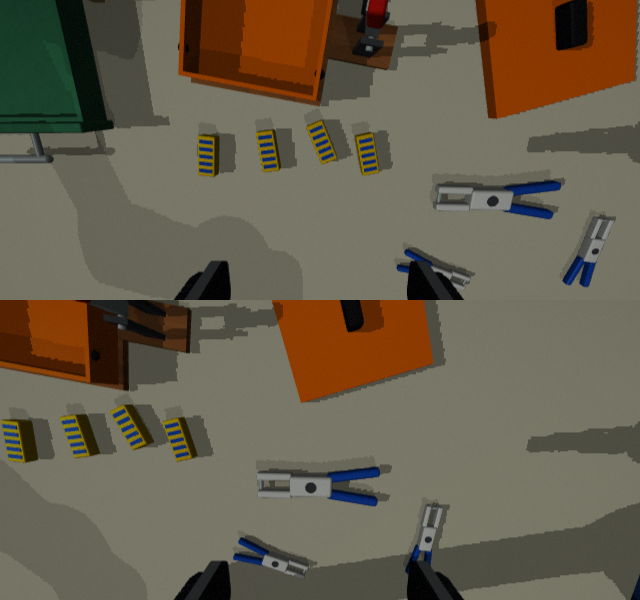

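View pics/E.png

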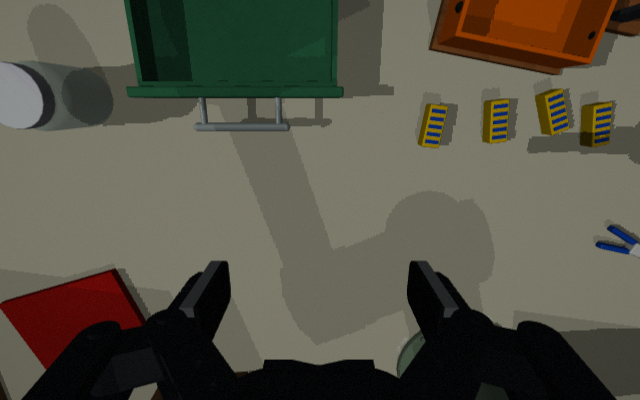

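View A (top half) shows four cassettes at (207,155), (268,150), (321,142) and (367,153), with the tub and upright clamp above them. The biggest applicator is at (492,200), jaws to the left and rivet on its block; two smaller ones are at (440,268) and (597,245). View E shows the open tray with its front panel at row 91 and handle at (242,127), and the jar at (20,95). Next come closer views of the tub, lid and tray.

```bash
python3 - <<'E'
from h import *
for n,p in dict(E2=(500,330,300),F2=(560,290,300),T1=(540,30,330),T2=(500,-40,330),L1=(560,-330,300),L2=(510,-390,300)).items():
    try:
        bot.move_ptp(p,down(0)); bot.dwell(.3); shot(n)
    except bot.IKError as e: print(n,e)
print(bot.get_state()["t"])
f=lambda n:cv2.imread(f"pics/{n}.png")[:300]
cv2.imwrite("pics/TL.png",np.vstack([f("T1"),f("L1")]))
# cassettes, 2 views
def cass(n):
    im=cv2.imread(f"pics/{n}.png"); m=np.load(f"pics/{n}.npy",allow_pickle=True).item()
    hsv=cv2.cvtColor(im,cv2.COLOR_BGR2HSV)
    bl=cv2.inRange(hsv,np.array([100,90,40]),np.array([125,255,255])); ye=cv2.inRange(hsv,np.array([20,120,60]),np.array([35,255,255]))
    cs,_=cv2.findContours(cv2.morphologyEx(ye|bl,cv2.MORPH_CLOSE,np.ones((3,3))),cv2.RETR_EXTERNAL,cv2.CHAIN_APPROX_NONE)
    out=[]
    for c in cs:
        k=np.zeros_like(ye);cv2.drawContours(k,[c],-1,255,-1)
        if cv2.countNonZero(k&ye)<150: continue
        ys,xs=np.nonzero(k&bl); px=np.c_[xs,ys].astype(np.float32)
        P=onz(m,px,22)
        r=cv2.minAreaRect(P[:,:2].astype(np.float32)); out.append((cv2.minAreaRect(px)[0],r))
    return m,sorted(out,key=lambda o:-o[1][0][1])
V={n:cass(n) for n in "ABCE"}
for n in V:
    for o in V[n][1]: print(n,np.round(o[0],1),np.round(o[1][0],1),np.round(o[1][1],1),round(o[1][2],1))
for i in range(4):
    for a,b in("AE","BC"): print(i,a+b,cross([V[a][0],V[b][0]],[V[a][1][i][0],V[b][1][i][0]]).round(1))
E
```

```text
20.3833
A [205. 156.] [428.3  95.9] [16.7 44.1] 83.6
A [267.2 151.2] [434.8   9.6] [44.1 17.3] 6.8
A [321.3 142.5] [446.7 -64.8] [44.  17.2] 22.8
A [367.8 154.4] [ 430.2 -128.8] [44.2 17.4] 12.1
B [291.9 126.3] [428.4  95. ] [17.3 44. ] 83.4
B [356.  121.1] [435.1   9.3] [44.2 17.2] 6.8
B [412.9 111.7] [446.9 -65.3] [44.1 17.6] 22.7
B [459.3 124.6] [ 430.3 -129. ] [44.4 17.8] 12.1
C [ 11.9 141. ] [428.4  96.3] [18.  44.5] 83.5
C [ 73.6 136.5] [434.7  10.7] [44.4 17.6] 7.6
C [126.9 127.3] [446.7 -63.8] [44.2 17.8] 22.5
C [176.3 139.6] [ 430.2 -127.6] [44.  17.7] 12.1
E [435.1 126.1] [428.5  94.2] [17.9 44. ] 83.3
E [499.7 121. ] [435.1   8.5] [44.1 18. ] 6.4
E [557.8 111.6] [447.1 -65.9] [44.4 18. ] 22.9
E [602.7 124.5] [ 430.5 -129.8] [44.4 18.1] 12.7
0 AE [429.1  94.9  24.4]
0 BC [429.   94.9  23.3]
1 AE [435.5   9.4  23.4]
1 BC [435.4   9.6  23.5]
2 AE [447.4 -64.6  23.7]
2 BC [447.3 -64.7  23.9]
3 AE [ 431.  -128.4   23.6]
3 BC [ 430.9 -128.2   23.6]
```

View pics/TL.png

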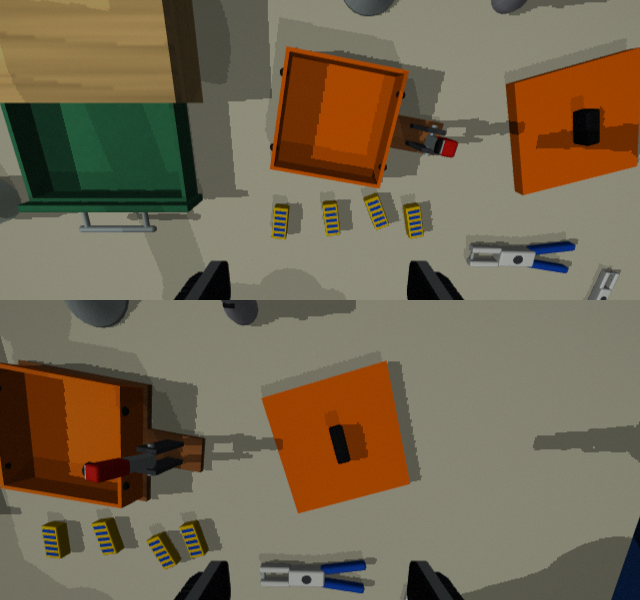

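View pics/E2.png

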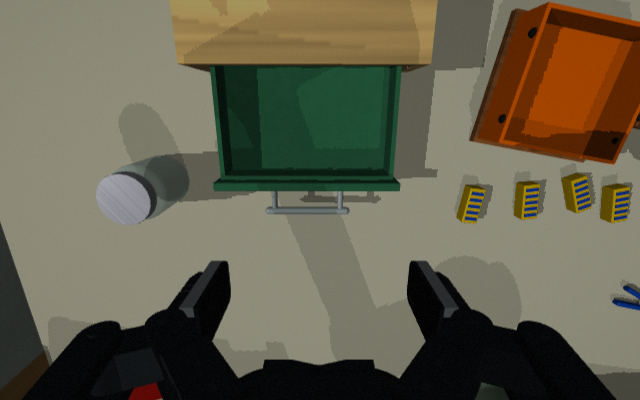

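T1 shows the tub rim corners at about (287,48), (408,71), (380,186) and (272,168), and the red clamp tip at (448,148). L1 shows the lid centred at (337,137) of its half, with the grip bar there. E2 shows the tray front panel edge at row 185 (cols 214–400) and the riser's front edge at row 65. Next I measure these by masks.

```bash
cat >> h.py <<'E'
def ld(n): return np.load(f"pics/{n}.npy",allow_pickle=True).item(),cv2.imread(f"pics/{n}.png")
def wrect(m,c,z):
    return cv2.minAreaRect(onz(m,c.reshape(-1,2),z)[:,:2].astype(np.float32))
fmt=lambda r:(np.round(r[0],1),np.round(r[1],1),round(r[2],1))
E
python3 - <<'E'
from h import *
O=([5,190,40],[17,255,255])
k5=np.ones((5,5),np.uint8)
def mask(im,lo,hi): return cv2.inRange(cv2.cvtColor(im,cv2.COLOR_BGR2HSV),np.array(lo),np.array(hi))
for n in ("T1","T2","L1","L2"):
    m,im=ld(n)
    cs=blobs(im,*O,amin=3000)
    for c in cs:
        x,y,w,h=cv2.boundingRect(c); edge=x<2 or y<2 or x+w>638
        q=cv2.approxPolyDP(cv2.convexHull(c),6,True).reshape(-1,2)
        print(n,edge,"z65",fmt(wrect(m,c,65)),"z22",fmt(wrect(m,c,22)),q.tolist())
for n in ("L1","L2","T1"):
    m,im=ld(n); cs=[c for c in blobs(im,[0,0,0],[180,255,35],100) if cv2.boundingRect(c)[1]+cv2.boundingRect(c)[3]<250]
    for c in cs: print(n,"dark",cv2.contourArea(c),np.round(cv2.minAreaRect(c)[0]),fmt(wrect(m,c,50)))
for n in ("T1","T2","L1","L2"):
    m,im=ld(n)
    for c in blobs(im,[174,150,40],[180,255,255],20)+blobs(im,[0,190,40],[4,255,255],20): print(n,"red",cv2.contourArea(c),fmt(cv2.minAreaRect(c)))
for n in ("A","C","D","L1"):
    m,im=ld(n)
    for c in blobs(im,[0,0,120],[180,60,255],120):
        r=wrect(m,c,26)
        if cv2.boundingRect(c)[1]<320: print(n,"white",cv2.contourArea(c),fmt(cv2.minAreaRect(c)),fmt(r))
for n in ("E2","F2","E"):
    m,im=ld(n)
    for c in blobs(im,[65,80,10],[90,255,255],2000): 
        print(n,"green",cv2.boundingRect(c),cv2.approxPolyDP(cv2.convexHull(c),4,True).reshape(-1,2).tolist())
    for c in blobs(im,[10,50,120],[28,170,255],1000): print(n,"wood",cv2.approxPolyDP(cv2.convexHull(c),4,True).reshape(-1,2).tolist())
E
```

```text
T1 True z65 (array([ 588. , -317.2]), array([159.1, 169.3]), 15.7) z22 (array([ 584.9, -351.8]), array([175. , 186.1]), 15.7) [[639, 48], [636, 165], [516, 191], [506, 84]]
T1 False z65 (array([593.3,   2.4]), array([170.5, 159.4]), 79.8) z22 (array([ 5.906e+02, -4.000e-01]), array([187.5, 175.2]), 79.8) [[286, 47], [408, 71], [403, 122], [379, 187], [270, 168]]
T2 False z65 (array([594. ,   5.7]), array([164.3, 159.5]), 79.7) z22 (array([595.3,  10.2]), array([180.6, 175.4]), 79.7) [[229, 11], [355, 36], [331, 160], [218, 139]]
T2 False z65 (array([ 583.9, -324.5]), array([157.5, 166.5]), 15.7) z22 (array([ 584.3, -353. ]), array([173.2, 183.1]), 15.7) [[599, 139], [477, 167], [464, 55], [599, 15]]
L1 True z65 (array([594.8, -10.6]), array([194.7, 167.4]), 79.6) z22 (array([589.9,  23.3]), array([215.4, 185.3]), 79.6) [[0, 63], [144, 84], [144, 197], [118, 207], [1, 187]]
L1 False z65 (array([ 590.7, -354.6]), array([156.5, 157.1]), 15.7) z22 (array([ 585.5, -357.4]), array([173.2, 173.8]), 15.7) [[385, 61], [409, 183], [298, 212], [262, 98]]
L2 False z65 (array([ 585.9, -360.3]), a
[... 3766 characters left out ...]
([531.4, 961.6]), 0.1)
L1 white 1826.0 (array([553.7, 322.4]), array([95.8, 48.7]), 24.1) (array([ 271.6, -749.7]), array([193.6,  89.1]), 63.9)
L1 white 144.0 (array([ 8. , 48.8]), array([28. ,  7.8]), 74.1) (array([704.3,  73. ]), array([30.4, 10.6]), 0.1)
L1 white 127.0 (array([223., 147.]), array([ 8., 20.]), 90.0) (array([ 579. , -192.6]), array([11.3, 28.5]), 0.1)
E2 green (210, 66, 192, 125) [[401, 66], [398, 190], [214, 189], [210, 66]]
E2 wood [[431, 60], [178, 64], [169, 0], [437, 0]]
F2 green (185, 121, 183, 112) [[366, 121], [366, 231], [190, 231], [185, 121]]
F2 wood [[399, 0], [390, 120], [150, 120], [131, 0]]
E green (124, 0, 219, 98) [[337, 0], [341, 96], [127, 94], [124, 0]]
```

```bash
python3 - <<'E'
from h import *
m1,_=ld("T1");m2,_=ld("T2")
q1=[[286,47],[408,71],[379,187],[270,168]];q2=[[229,11],[355,36],[331,160],[218,139]]
for a,b in zip(q1,q2): print("tub corner",cross([m1,m2],[a,b]).round(1), onz(m1,a,65)[0].round(1),onz(m2,b,65)[0].round(1))
print("T2 minus: floor etc")
print("clamp tip",cross([m1,m2],[(448.6,147.4),(386,108.9)]).round(1))
l1,_=ld("L1");l2,_=ld("L2")
print("clamp tip L",cross([l1,m2],[(98,172),(386,108.9)]).round(1))
bar1=(339,144);bar2=(295,105)
print("lid bar",cross([l1,l2],[bar1,bar2]).round(1))
for a,b in zip([[385,61],[409,183],[298,212],[262,98]],[[341,18],[370,149],[257,180],[214,58]]): print("lid corner",cross([l1,l2],[a,b]).round(1))
# rivet
P=np.array([364.6,-307.4,26]); R={}
for n in ("A","C","D","L1","T1"):
    m,im=ld(n); c=proj(m,P)[0]; x,y=np.round(c).astype(int)
    g=cv2.cvtColor(im,cv2.COLOR_BGR2GRAY)[y-7:y+8,x-7:x+8] if 8<x<630 else None
    if g is None: continue
    k=(g<90).astype(np.uint8); mm=cv2.moments(k,True)
    if mm["m00"]<4: print(n,"none",c); continue
    R[n]=(m,(x-7+mm["m10"]/mm["m00"],y-7+mm["m01"]/mm["m00"])); print(n,mm["m00"],onz(m,R[n][1],26).round(1))
print("rivet",cross(*zip(*R.values())).round(1))
for n in ("A","C","L1"):
    m,im=ld(n); c=proj(m,P)[0]
    bl=[b for b in blobs(im,[105,150,40],[125,255,255],60) if np.linalg.norm(b.reshape(-1,2).mean(0)-c)<80 and cv2.contourArea(b)>60]
    for b in bl: print(n,"handle",fmt(wrect(m,b,10)))
e,ie=ld("E2");f,jf=ld("F2")
for n,im in (("E2",ie),("F2",jf)):
    hsv=cv2.cvtColor(im,cv2.COLOR_BGR2HSV)
    for col in (230,300,340):
        print(n,col,[(r,*hsv[r,col]) for r in range(55,240,1) if r>0 and abs(int(hsv[r,col,2])-int(hsv[r-1,col,2]))>18])
E
```

```text
tub corner [686.1  71.6  61.8] [685.6  71.3  65. ] [685.5  70.7  65. ]
tub corner [657.2 -83.7  71.3] [657.6 -85.3  65. ] [658.4 -84.4  65. ]
tub corner [503.  -56.7  67.8] [502.6 -57.4  65. ] [502.3 -56.7  65. ]
tub corner [531.4  98.3  69.1] [530.4  99.1  65. ] [531.1  99.5  65. ]
T2 minus: floor etc
clamp tip [ 573.5 -108.2  166.1]
clamp tip L [ 573.2 -108.4  164.8]
lid bar [ 585.9 -357.4   40.1]
lid corner [ 692.3 -417.3   18.3]
lid corner [ 527. -462.   27.]
lid corner [ 480.1 -297.8   22.5]
lid corner [ 645.  -251.4   22.2]
A 98.0 [[ 364.4 -309.6   26. ]]
C 99.0 [[ 364.6 -308.7   26. ]]
D 113.0 [[ 364.5 -308.9   26. ]]
L1 62.0 [[ 364.1 -308.9   26. ]]
T1 62.0 [[ 364.2 -309.8   26. ]]
rivet [ 364.8 -308.9   27.2]
A handle (array([ 379.1, -373.5]), array([15.7, 81.2]), 6.9)
A handle (array([ 343.8, -377.6]), array([72.2, 13.6]), 80.2)
C handle (array([ 379.3, -370.3]), array([14.4, 74.9]), 7.2)
C handle (array([ 344.6, -371.7]), array([70.3, 14.1]), 80.1)
L1 handle (array([ 377.8, -370.1]), array([18.2, 73.6]), 7.2)
L1 handle (array([ 342.7, -372.7]), array([68.5, 18.6]), 80.4)
L
[... 1797 characters left out ...]
(44), np.uint8(42), np.uint8(122)), (233, np.uint8(27), np.uint8(35), np.uint8(146))]
F2 300 [(120, np.uint8(36), np.uint8(95), np.uint8(99)), (217, np.uint8(75), np.uint8(159), np.uint8(56)), (221, np.uint8(74), np.uint8(170), np.uint8(42)), (225, np.uint8(74), np.uint8(148), np.uint8(50)), (237, np.uint8(28), np.uint8(35), np.uint8(109))]
F2 340 [(120, np.uint8(37), np.uint8(92), np.uint8(100)), (217, np.uint8(76), np.uint8(164), np.uint8(53)), (221, np.uint8(73), np.uint8(154), np.uint8(48)), (222, np.uint8(74), np.uint8(179), np.uint8(27)), (225, np.uint8(72), np.uint8(150), np.uint8(56)), (236, np.uint8(27), np.uint8(38), np.uint8(129)), (237, np.uint8(29), np.uint8(34), np.uint8(148))]
```

```bash
python3 - <<'E'
import cv2,numpy as np
e=cv2.imread("pics/E2.png")[50:225,160:450];f=cv2.imread("pics/F2.png")[100:275,120:410]
cv2.imwrite("pics/tray.png",np.vstack([cv2.resize(x,None,fx=1.7*1.0,fy=1.7,interpolation=cv2.INTER_CUBIC) for x in (e,f)]))
E
```

```text
(no output)
```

View pics/tray.png

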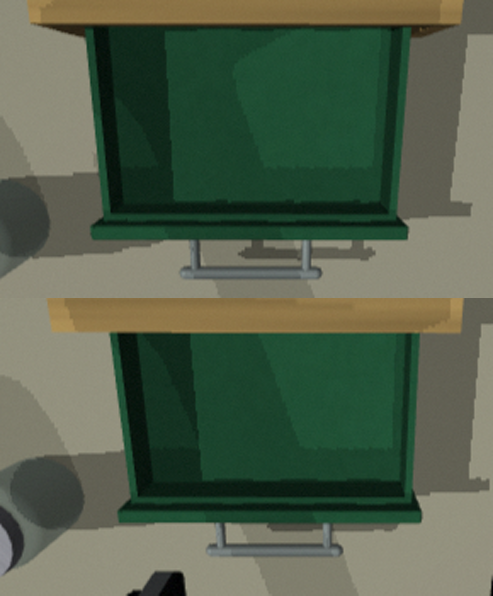

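The tray crops show the panel's outer top edge at row 190 (E2, cols 214–400) and row 231 (F2, cols 190–366). The handle ends are at (269,210)/(346,210) in E2 and (244,248)/(318,248) in F2. The riser edge is at row 64 in E2 and row 120 in F2.

```bash
python3 - <<'E'
from h import *
e,_=ld("E2");f,_=ld("F2")
for n,a,b in [("panelL",(214,190),(190,231.5)),("panelR",(400,190),(366.5,231.5)),("handL",(269,210),(244,248)),("handR",(346,210),(318,248)),("riserL",(178,64.5),(150,120.5)),("riserR",(434,64.5),(390,120.5))]:
    print(n,cross([e,f],[a,b]).round(1),onz(e,a,69)[0].round(1),onz(f,b,69)[0].round(1))
print(onz(f,(150,120.5),95),onz(f,(390,120.5),95),onz(e,(178,64.5),95))
E
```

```text
panelL [466.4 470.5  69.3] [466.3 470.7  69. ] [466.3 470.7  69. ]
panelR [469.3 224.1  76.4] [466.7 221.4  69. ] [466.7 223.6  69. ]
handL [431.8 401.5  51.1] [438.1 398.3  69. ] [440.9 396.9  69. ]
handR [431.9 291.3  50.7] [438.2 292.9  69. ] [441.1 291.4  69. ]
riserL [618.  486.   97.3] [620.6 497.4  69. ] [616.6 501.4  69. ]
riserR [618.1 208.7 107.1] [621.1 194.   69. ] [617.1 201.8  69. ]
[[618.0813215 487.7097209  95.       ]] [[618.53524755 207.58355907  95.        ]] [[617.91453807 486.50064527  95.        ]]
```

```bash
cat >> h.py <<'E'
D=np.deg2rad
TUB=np.array([594.2,7.2]); TY=D(-10.2)
def tub(x,y): c,s=np.cos(TY),np.sin(TY); return TUB+np.array([c*x-s*y,s*x+c*y])
def locate(near=None):
    m,im=shot(); hsv=cv2.cvtColor(im,cv2.COLOR_BGR2HSV)
    bl=cv2.inRange(hsv,np.array([100,90,40]),np.array([125,255,255])); ye=cv2.inRange(hsv,np.array([20,120,60]),np.array([35,255,255]))
    cs,_=cv2.findContours(cv2.morphologyEx(ye|bl,cv2.MORPH_CLOSE,np.ones((5,5))),cv2.RETR_EXTERNAL,cv2.CHAIN_APPROX_NONE)
    out=[]
    for c in cs:
        k=np.zeros_like(ye);cv2.drawContours(k,[c],-1,255,-1)
        if cv2.countNonZero(k&ye)<150: continue
        ys,xs=np.nonzero(k&bl)
        if len(xs)<50: continue
        (x,y),(w,h),a=cv2.minAreaRect(onz(m,np.c_[xs,ys],23)[:,:2].astype(np.float32))
        if w<h: a+=90
        out.append((x,y,(a+90)%180-90,max(w,h),min(w,h)))
    return sorted(out,key=lambda o:np.hypot(o[0]-near[0],o[1]-near[1])) if near is not None else out
def t(): return round(bot.get_state()["t"],1)
E
cat > cass.py <<'E'
from h import *
import sys
def pick(near,cell):
    near=np.array(near,float)
    bot.move_ptp([near[0],near[1],150],down(0)); bot.grip(.5,40); bot.dwell(.2)
    o=locate(near)[0]; print("found",np.round(o,1))
    assert abs(o[3]-44)<4 and abs(o[4]-17.5)<3 and np.hypot(*(near-o[:2]))<80,o
    bot.movel([o[0],o[1],60],down(D(o[2]))); bot.movel([o[0],o[1],4],max_speed=80)
    bot.grip(0,40); s=bot.get_state(); print("opening",s["opening"],s["gripper_force"])
    assert s["opening"]>.15
    bot.movel([o[0],o[1],200],max_speed=250)
    p=tub(*cell); bot.move_ptp([*p,200],down(TY)); bot.movel([*p,90],max_speed=250); bot.movel([*p,24],max_speed=100)
    bot.grip(.45); bot.movel([*p,200],max_speed=250); print(t())
E
python3 - <<'E'
from cass import *
for p in [(429,95),(435,9.5),(447,-64.7),(431,-128.5)]:
    print(solve_ik([*p,150],down(0)) is not None)
pick((429,95),(-33,37))
E
```

```text
True
True
True
True
found [428.6  94.9  -6.8  44.6  17.7]
opening -0.00433458723213635 0.0Traceback (most recent call last):
  File "<stdin>", line 4, in <module>
  File "cass.py", line 10, in pick
    assert s["opening"]>.15
           ^^^^^^^^^^^^^^^^
AssertionError
```

```bash
python3 - <<'E'
from h import *
s=bot.get_state(); print(s["tcp_pos"],s["orientation"],s["opening"],s["t"])
m,im=shot("miss")
bot.movel([428,95,150]); bot.grip(.5); bot.dwell(.2); print(np.round(locate((429,95)),1))
E
```

```text
[428.6347394   94.88549139   4.08771424] [-3.14155958e+00 -1.14056379e-04 -1.18394115e-01] -0.00433458723213635 27.7083
[[ 428.9   95.2   -6.3   43.7   16.9]
 [ 435.     9.3    7.    44.6   17.7]
 [ 410.   -77.    23.2   44.8   17.8]
 [ 430.4 -128.6   12.2   44.8   17.9]]
```

View pics/miss.png

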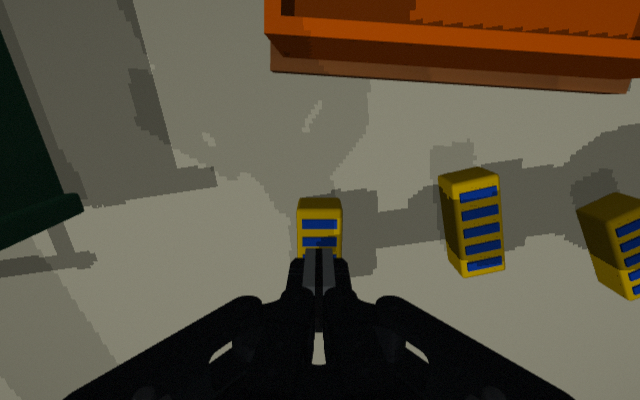

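The picture shows the shut fingertips at (318,250), apparently above the untouched cassette at (319,225). I check where the tip really is against the TCP. Also, cassette 3 has been knocked to (410,-77).

```bash
python3 - <<'E'
from h import *
m,im=ld("miss")
for z in (4,14,24,34,44): print(z,proj(m,[428.6,94.9,z]).round(1))
for dx in (-11,11): print(dx,[proj(m,[428.6+dx*.993,94.9-dx*.118,z]).round(1).tolist() for z in (4,14,24,34)])
s=bot.get_state(); print(s["contact_force"],s["opening"])
E
```

```text
4 [[319.  242.9]]
14 [[319.  250.6]]
24 [[319.  259.2]]
34 [[319.1 268.8]]
44 [[319.1 279.7]]
-11 [[[318.9, 259.4]], [[319.0, 267.9]], [[319.0, 277.2]], [[319.0, 287.7]]]
11 [[[319.0, 225.8]], [[319.0, 232.7]], [[319.0, 240.4]], [[319.1, 249.0]]]
[ 0.76558578 -0.65726476  0.4903493 ] 0.5000710197560129
```

```bash
python3 - <<'E'
from h import *
bot.grip(0); bot.move_ptp([350,60,60],down(0)); bot.dwell(.3)
print(bot.movel([350,60,-30],max_speed=30,threshold=4)); s=bot.get_state(); print(s["tcp_pos"],s["contact_force"])
m,im=shot("touch"); bot.movel([350,60,80])
for z in (s["tcp_pos"][2],s["tcp_pos"][2]+20): print([proj(m,[350+dx,60,z]).round(1).tolist() for dx in (-11,0,11)])
E
```

```text
True
[350.05517097  59.99161937 -23.77704692] [-1.38802328  0.23757507  6.40217578]
[[[318.9, 259.6]], [[319.0, 243.1]], [[319.0, 225.9]]]
[[[319.0, 277.4]], [[319.0, 259.4]], [[319.0, 240.5]]]
```

```bash
python3 - <<'E'
import cv2
im=cv2.imread("pics/touch.png")[150:400,200:440]; cv2.imwrite("pics/touchc.png",cv2.resize(im,None,fx=2,fy=2))
E
```

```text
(no output)
```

View pics/touchc.png

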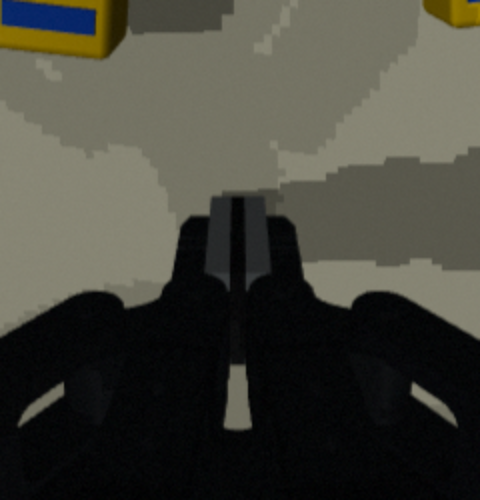

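The shut fingers touch the table at a reported z of -23.8, so the real fingertips end about 24 mm short of the nominal TCP. I apply that as a tool offset.

```bash
echo 'OFF=23.5  # real fingertips end this far short of the nominal TCP (touch probe)' >> h.py
sed -i 's/o\[1\],4\]/o[1],3-OFF]/; s/\[\*p,24\]/[*p,22-OFF]/; s/o\[1\],60\]/o[1],40]/; s/\[\*p,90\]/[*p,70]/' cass.py; grep OFF cass.py
python3 - <<'E'
from cass import *
pick((429,95),(-33,37))
E
```

```text
bot.movel([o[0],o[1],40],down(D(o[2]))); bot.movel([o[0],o[1],3-OFF],max_speed=80)
    p=tub(*cell); bot.move_ptp([*p,200],down(TY)); bot.movel([*p,70],max_speed=250); bot.movel([*p,22-OFF],max_speed=100)
found [428.6  94.9  -6.6  44.6  17.7]
opening 0.26681908201424687 39.78402256965637
51.1
```

```bash
python3 - <<'E'
from cass import *
pick((435,9.3),(33,37))
pick((410,-77),(-33,-37))
pick((430.5,-128.6),(33,-37))
bot.move_ptp([500,-40,330],down(0)); bot.dwell(.3)
print(np.round(locate((594,7)),1)); shot("T3"); print(t())
E
```

```text
found [434.9   9.5   6.9  44.5  17.4]
opening 0.274574635788514 39.87972557544708
67.3
found [410.  -76.6  22.8  44.4  17.5]
opening 0.2722411625984425 40.00204145908356
83.0
found [ 430.4 -128.4   12.2   44.5   17.5]
opening 0.26880441913312325 39.998937249183655
98.8
[[554.3 -22.5 -10.   45.4  18. ]
 [622.  -34.4 -10.4  45.3  18.2]
 [568.1  53.5 -11.1  45.7  17.9]
 [635.4  41.3 -10.3  45.4  18.3]]
104.1
```

View pics/T3.png

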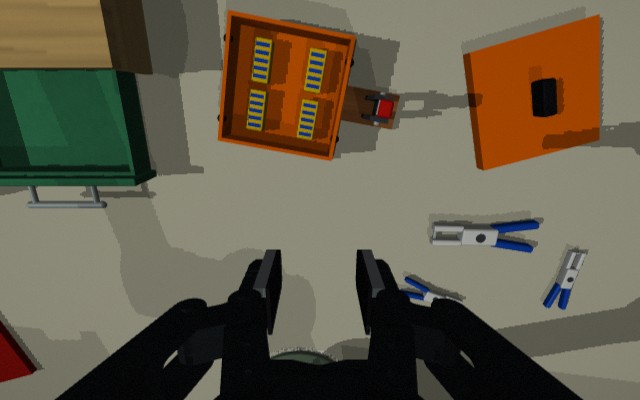

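All four cassettes lie flat in the tub at (262,60), (315,70), (257,110) and (308,118). The clamp is up at (383,108), and the lid and the applicator (480,237) are unmoved. Now the lid.

```bash
python3 - <<'E'
from h import *
L=np.array([585.6,-357.3]); Y=D(15.7); g=25  # tip height over lid origin
bot.move_ptp([*L,110],down(Y)); bot.movel([*L,g-OFF],max_speed=120); bot.grip(0,80)
s=bot.get_state(); print("open",s["opening"]); assert s["opening"]>.12
bot.movel([*L,230],max_speed=200)
bot.move_ptp([*TUB,230],down(TY)); bot.movel([*TUB,75+g-OFF],max_speed=150); bot.dwell(.2)
print(bot.get_state()["tcp_pos"],bot.get_state()["contact_force"].round(1))
print(bot.movel([*TUB,48+g-OFF],max_speed=30,threshold=30)); s=bot.get_state()
print("lid z",s["tcp_pos"][2]-g+OFF,s["contact_force"].round(1),s["wrist_torque"].round(2),t())
E
```

```text
open 0.19044071607320362
[594.87957818   7.14947671  77.39479121] [-0.1  0.1 -0.3]
False
lid z 50.32888003941867 [-5.7  0.3 18. ] [-0.06  1.19  0.01] 115.0
```

```bash
python3 - <<'E'
from h import *
bot.grip(.5); bot.movel([*TUB,112-OFF],max_speed=150); bot.grip(0); bot.dwell(.2)
print(bot.movel([*TUB,92-OFF],max_speed=25,threshold=25)); s=bot.get_state()
print("bar top z",s["tcp_pos"][2]+OFF,s["contact_force"].round(1),t())
bot.movel([*TUB,170],max_speed=200); bot.move_ptp([540,30,330],down(0)); bot.dwell(.2); m1,i1=shot("P1")
bot.movel([500,-40,330],max_speed=200); bot.dwell(.2); m2,i2=shot("P2")
for m,i in((m1,i1),(m2,i2)):
    for c in blobs(i,[5,190,40],[17,255,255],5000)[:2]: print(fmt(wrect(m,c,71)),cv2.approxPolyDP(cv2.convexHull(c),6,True).reshape(-1,2).tolist())
print(t())
E
```

```text
True
bar top z 98.7815427320523 [-1.   0.1  5.8] 117.1
(array([593.7,   5.2]), array([178.2, 173.5]), 79.8) [[281, 39], [416, 66], [382, 194], [264, 173]]
(array([593.8,   5.6]), array([177.7, 173.7]), 79.8) [[222, 2], [363, 31], [335, 167], [211, 144]]
123.8
```

View pics/P2.png

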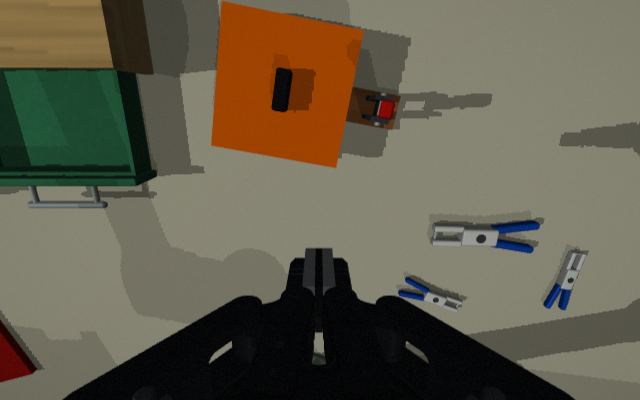

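The lid is level and centred over the tub (corners (222,2), (363,31), (335,167), (211,144)), with its bar top at 98.8 mm, so it is home. The clamp is still up at (385,108). Now I swing it down.

```bash
python3 - <<'E'
from h import *
r,T=66,11
def P(th,back=0):
    u=-127+r*np.cos(th)-9*np.sin(th)-T-back; z=81.5+r*np.sin(th)+9*np.cos(th)
    return [*tub(0,u),z-OFF]
o=next(down(TY+k) for k in (PI/2,-PI/2) if solve_ik([*P(1.7,30)[:2],180],down(TY+k)) is not None)
p=P(1.7,30); bot.move_ptp([*p[:2],180],o); bot.movel([*p[:2],P(1.5)[2]],max_speed=150)
for th in (1.5,1.2,.9,.6,.3,.1): bot.movel(P(th),max_speed=100); print(th,bot.get_state()["contact_force"].round(1))
q=P(0); q[2]-=8
print(bot.movel(q,max_speed=30,threshold=20)); s=bot.get_state(); print("tip z",s["tcp_pos"][2]+OFF,s["contact_force"].round(1),t())
bot.movel([*q[:2],150],max_speed=200)
bot.move_ptp([364.5,-330,180],down(D(87.6))); bot.grip(.55,60); bot.dwell(.2); shot("G1"); m,im=ld("G1")
print(t())
E
```

```text
1.5 [-0.2  0.2 -0.1]
1.2 [-0.5  0.3 -0.2]
0.9 [0.7 0.7 0.2]
0.6 [-0.1  0.3 -0.5]
0.3 [ 0.4 -0.1  0.2]
0.1 [ 0.2 -0.1  1.1]
True
tip z 88.22803703441014 [-2.3  0.2  7.7] 128.4
131.0
```

View pics/G1.png

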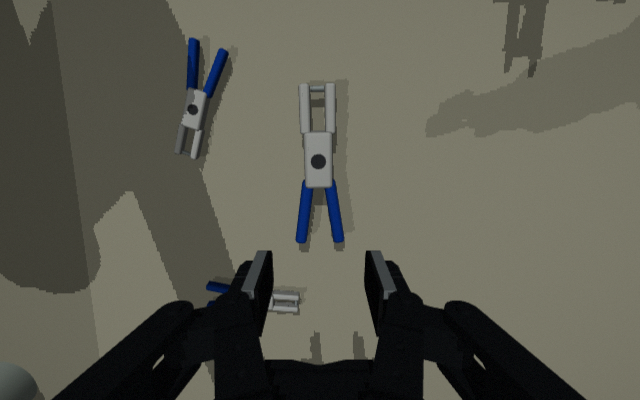

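The applicator lies below the gripper: rivet at (318,162), jaws up, handles down. Pick it and lay it in the tray.

```bash
python3 - <<'E'
from h import *
m,im=ld("G1"); g=cv2.cvtColor(im,cv2.COLOR_BGR2GRAY)[150:176,306:331]
mm=cv2.moments((g<100).astype(np.uint8),True); a=onz(m,(306+mm["m10"]/mm["m00"],150+mm["m01"]/mm["m00"]),27)[0]
print(a.round(1)); assert np.hypot(a[0]-364.6,a[1]+308.9)<4
bot.movel([*a[:2],60],max_speed=250); bot.movel([*a[:2],3-OFF],max_speed=100); bot.grip(0,80); s=bot.get_state(); print(s["opening"]); assert s["opening"]>.25
bot.movel([*a[:2],180],max_speed=250)
bot.move_ptp([545,357,180],down(D(90))); bot.movel([545,357,50],max_speed=250)
print(bot.movel([545,357,17-OFF],max_speed=60,threshold=8),bot.get_state()["tcp_pos"][2]+OFF)
bot.grip(.5); bot.movel([545,357,150],max_speed=250)
bot.grip(0); bot.move_ptp([450,310,250],down(0)); bot.dwell(.2); shot("H1")
cv2.imwrite("pics/top9.png",imaging.capture("top")); print(t())
E
```

```text
[ 364.9 -308.8   27. ]
0.3317253316648723
True 19.084491781518068
143.6
```

```bash
python3 - <<'E'
import cv2,numpy as np
a=cv2.imread("pics/H1.png")[:300]; b=cv2.resize(cv2.imread("pics/top9.png")[130:250,200:456],(640,300)); cv2.imwrite("pics/H2.png",np.vstack([a,b]))
E
```

```text
(no output)
```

View pics/H2.png

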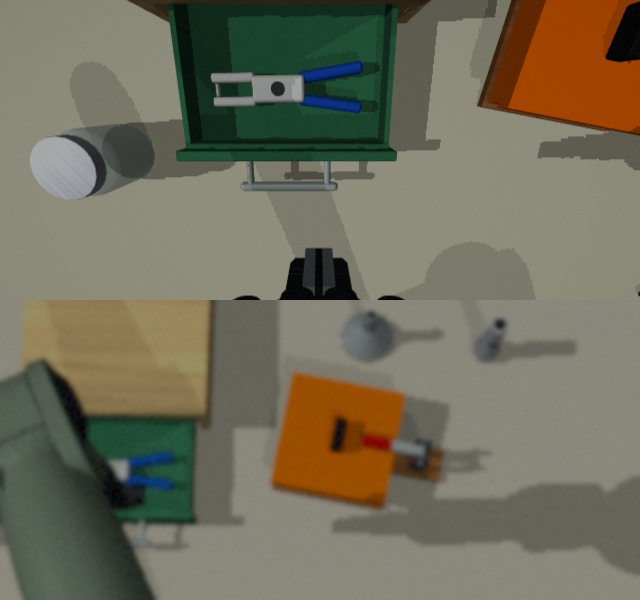

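The applicator lies flat in the tray (rivet (278,88)). The clamp is down on the lid in the top view, with the jar, funnel and torch still standing. Now I push the tray shut by its handle at (288,186).

```bash
python3 - <<'E'
from h import *
bot.move_ptp([392,347,90],down(0)); bot.movel([392,347,36-OFF],max_speed=150); bot.dwell(.2)
print(bot.movel([600,347,36-OFF],max_speed=70,threshold=20)); s=bot.get_state(); print(s["tcp_pos"],s["contact_force"].round(1),t())
bot.movel([s["tcp_pos"][0]-40,347,36-OFF]); bot.movel([s["tcp_pos"][0]-40,347,260],max_speed=250)
bot.move_ptp([500,330,300],down(0)); bot.dwell(.2); shot("Z1"); print(t())
bot.move_ptp([380,150,330],down(0)); cv2.imwrite("pics/top10.png",imaging.capture("top"))
a=cv2.imread("pics/Z1.png")[:300]; b=cv2.resize(cv2.imread("pics/top10.png")[110:250,160:459],(640,300)); cv2.imwrite("pics/Z2.png",np.vstack([a,b]))
E
```

```text
True
[555.53571105 346.55922479  11.43226089] [-0.7  0.4  1. ] 147.3
149.4
```

View pics/Z2.png

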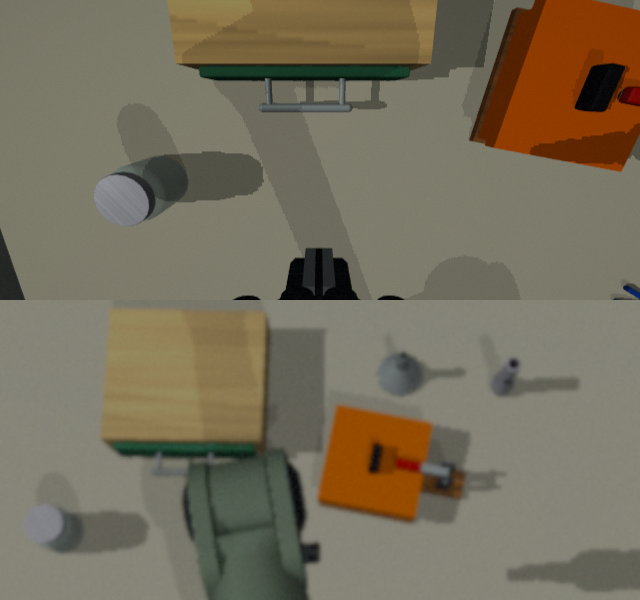

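The panel (row 72) still stands slightly in front of the riser face (row 65), and that stop may have been a force spike. I push again to check.

```bash
python3 - <<'E'
from h import *
bot.move_ptp([510,347,100],down(0)); bot.movel([510,347,36-OFF],max_speed=150); bot.movel([548,347,36-OFF],max_speed=100); bot.dwell(.3)
print(bot.get_state()["contact_force"].round(1))
print(bot.movel([590,347,36-OFF],max_speed=25,threshold=28)); s=bot.get_state(); print(s["tcp_pos"],s["contact_force"].round(1),t())
x=s["tcp_pos"][0]; bot.movel([x-40,347,36-OFF]); bot.movel([x-40,347,260],max_speed=250)
bot.move_ptp([500,330,300],down(0)); bot.dwell(.2); m,im=shot("Z3"); m0,i0=ld("Z1")
for mm,i in((m0,i0),(m,im)):
    c=blobs(i,[65,80,10],[90,255,255],500)[0]; y=cv2.boundingRect(c); print(y,onz(mm,(300,y[1]+y[3]),69)[0].round(1))
E
```

```text
[-0.2  0.1  0.3]
True
[555.06514815 346.74690596  11.59039595] [-0.3  0.2  0. ] 153.9
(199, 66, 211, 14) [603.6 351.9  69. ]
(199, 65, 211, 15) [603.5 351.9  69. ]
```

```bash
python3 - <<'E'
from h import *
print(t(),bot.sign_off())
E
```

```text
the job is handed in; nothing more can be done
156.0 None
```

I packed the kit away and handed it in at 156 s, but the hand-in returned no verdict: four cassettes in the tub, lid home with the clamp down on it, large applicator in the shut tray, and the jar, torch and funnel left standing.

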